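Set the accelerator slider on the drive test board

TASK

On the wooden motor test board, slide the orange accelerator grip along its track until it stands level with the green marker clip on that same track, then let go. Leave the blue and the black slider grips where they are.

Things in the scene. Friction and masses are not known exactly. Their poses are not given: they have to be found in the camera images.
- accel_grip (a point): Orange upright slider grip, 24 x 24 mm, 45 mm tall (top at z = 74.5 mm), on an aluminium track (220 x 44 mm, top at z = 29 mm). Point: on its centre line, 16 mm below its top, a good height to pinch. Axes: x along the track, away from the robot; y across; z up. Slides along x only, travel 160 mm, starts 0 to 30 mm from the near end, resists with 3 N, stays where left. Track yaw within 0.3 rad.
- clip_mark (a point): Green marker clip fixed astride the orange grip's track: a green tab each side of the grip's path, 12 mm long along the track, top at z = 32 mm, so grip and fingers pass clear. Point: the clip's centre, on the track's centre line at z = 32 mm. Axes as accel_grip; the grip is level when both points agree along x. It lies 40 mm or more beyond the grip's start and 25 mm or more short of the far end.
- regen_grip (a point): Blue slider grip on a parallel track (with a yellow clip): size, point and axes as accel_grip. Not to be moved. The three tracks lie 110 mm apart on the board, in any order.
- trim_grip (a point): Black slider grip on the third track (with a yellow clip): size, point and axes as accel_grip. Not to be moved.

How it is judged:
By the outcome, as a careful person would: the job done as asked, in the order asked, and still so for the second after the job is handed in, with the robot touching nothing.
It also fails if it takes over 26 s, if anything falls off the work surface, if the arm or the gripper's body presses on something with over 40 N, if the wrist force passes 120 N, or if a joint passes its speed limit or range.

ROBOT

A 6-joint arm with a two-finger parallel gripper is mounted at the origin on the work surface. World frame = base frame: x ahead of the robot, y to its left, z up, the work surface at z = 0. Lengths are in m, angles in degrees, forces in N, time in s.
With the tool pointing down it reaches from about 0.4 to 0.825 m from the base axis. Payload 7 kg.
Tool frame: the origin (TCP) lies midway between the tips of the shut fingers; the grasp point (between the pads) lies 19 mm behind it (r.grasp_offset is the distance from the TCP to the grasp point, in m); z points along the fingers, x is the direction in which the jaws open and shut, and the axes are right-handed (so a half turn about z gives the same grasp; the last joint's range is limited). The gripper opens to 88 mm and grips with 3 to 60 N. Pads are 19 mm wide; open, the fingers measure 130 mm over their backs; the gripper's body (78 mm by 193 mm) begins 47 mm behind the grasp point.
Start: joints at [88.356, 20.546, 0.682, 0, -70.136, -16.507], TCP at [0.21, 0.641, 0.204] pointing down, gripper open.
Joint ranges: [-176.03, 176.03], [-82.01, 121.73], [-58.28, 71.71], [-173.87, 95.51], [-174.79, -0.11], [-173.66, 173.66]. Speed limits (degrees/s): [136.94, 136.94, 172.46, 180, 180, 180].

INTERFACE

Orientations are given as [roll, pitch, yaw] about the fixed x, y, z axes, in that order (R = Rz(yaw) Ry(pitch) Rx(roll)).
In Python, from plant import r gives the robot as it stands.
- The arm moves only by the tool step_arm, never from a script. Its argument "deltas" is a list of rows, each a list of 7 numbers: the turn, a rotation vector about the tool's x, y, z in rad, then the shift along the tool's x, y, z in mm, then the opening, from -1 (shut) to 1 (fully open), so that 0 is half open. In form: [[ax, ay, az, x, y, z, grip], ...]. A call has 1 to 10 rows; each row shifts and turns the pose as measured when the row begins, along the tool's axes as they then stand; what a row does not reach is not made up. A row lasts 1/10 s, in which the tool goes at most 50 mm and 8.59 degrees, less where a joint would pass 70% of its speed; a pose out of reach is approached as far as the arm can. A call with a gripper value outside its range is refused whole. The fingers move at their own pace and stop on an object; "squeeze" is the grip in N (left out, the last holds). Time passes only in rows, so rows that do not move let the fingers close. It gives the time, the measured TCP pose, the force and the opening at its end, in the units of the state.
- r.get_state(): the state, without advancing time (a new reading comes with each control period).
- r.capture(name): name is "scene" or "top"; returns the picture (420x560x3 uint8, red, green, blue); there is no depth.
- r.camera_info(name): a dict with "vertical_fov" (degrees; the focal length in pixels is half the picture's height over the tangent of half this angle, whatever the lens; pixels are square), "cx", "cy" (the principal point, pixels), "k1" (the pictures are not rectified: a ray, as slopes to the right and down, at radius r is drawn at 1 + k1 r^2 times it, then the intrinsics apply), "view" (4x4, takes a point from world to camera coordinates). Camera axes: x right, y down, z forward; pixel columns grow to the right and rows downward; lengths in m; the calibration is good to about 2 mm. A picture is of the moment at which its call begins. camera_info takes no time and is no camera call.
- r.close_job(): hands the job in, once; it reports no verdict.
The state is a dict: "time_s": time; "joints": joint angles; "qd": joint speeds; "joint_torque": joint torques, N m; "tcp_pos": TCP position; "eef_rot": TCP orientation; "contact_force": force on the tool from outside, world axes, zero at the start; "moment": the same for the moment, N m; "gripper_width": finger opening in m.
Only numpy, scipy, OpenCV 4.12 (cv2) and the standard library are available. Lean on these libraries where they do the work, as an engineer would, in place of code of your own. Each camera call takes 0.05 s, during which the arm holds its last target.

## Working session

There is one attempt and no reset: what is moved stays moved. The work goes in short steps, Python scripts to look and compute and a tool call to move; the robot and the scene stay as the last step left them, time stands still between calls to the robot, and variables do not carry over. Pictures are saved under pics/ and viewed, and the job is handed in when it is done.

Besides the shell and the picture viewer there is one more tool, called after "Call:" as name(argument=value, ...) on one line, values as JSON. step_arm: Moves the arm, as the interface text tells. Its arguments: {"type":"object","properties":{"deltas":{"type":"array","items":{"type":"array","items":{"type":"number"}}},"squeeze":{"type":"number"}},"required":["deltas"]}

```bash
ls; mkdir -p pics
python3 - <<'E'
from plant import r
import cv2
for n in ("scene","top"):
    im=r.capture(n); cv2.imwrite(f"pics/{n}0.png",im[:,:,::-1]); 
    i=r.camera_info(n); print(n,i)
print(r.get_state())
E
```

```text
pics
scene {'vertical_fov': 46.35454988914017, 'cx': 277.3005153613964, 'cy': 212.30125210474415, 'k1': -0.11093926768483559, 'view': array([[-0.34396811,  0.93888209, -0.01365137,  0.14114508],
       [ 0.58551783,  0.20309876, -0.78480556, -0.25835961],
       [-0.73406731, -0.2779412 , -0.6195917 ,  1.12467906],
       [ 0.        ,  0.        ,  0.        ,  1.        ]])}
top {'vertical_fov': 45.37931396544458, 'cx': 274.6289625431673, 'cy': 207.0066350467962, 'k1': -0.028402781461733015, 'view': array([[ 0.02802161, -0.99955462, -0.0102636 ,  0.02213534],
       [-0.99215027, -0.02655928, -0.12219837,  0.54311337],
       [ 0.12187135,  0.01360723, -0.99245263,  0.73122415],
       [ 0.        ,  0.        ,  0.        ,  1.        ]])}
{'time_s': 0.1, 'joints': array([ 8.83558442e+01,  2.05879774e+01,  6.37713054e-01, -1.68050649e-02,
       -7.01359605e+01, -1.65070570e+01]), 'qd': array([ 0.05143396, -0.16353211,  0.08071932,  0.09994468,  0.02781488,
       -0.03841108]), 'joint_torque': array([-1.43885976e-03, -5.84162807e+01,  2.93747270e+01,  7.01555640e+00,
        1.01020015e-02, -5.58214424e-05]), 'tcp_pos': array([0.21016602, 0.64094117, 0.20360209]), 'eef_rot': array([-1.79990646e+02, -8.71601643e-02, -1.08156942e+02]), 'contact_force': array([ 0.61784207, -0.13486903,  0.43441967]), 'moment': array([ 0.03219808,  0.06267038, -0.00265045]), 'gripper_width': 0.08750371092381162}
```

View pics/scene0.png

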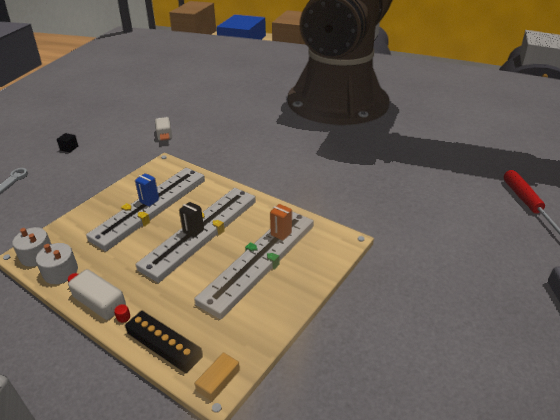

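View pics/top0.png

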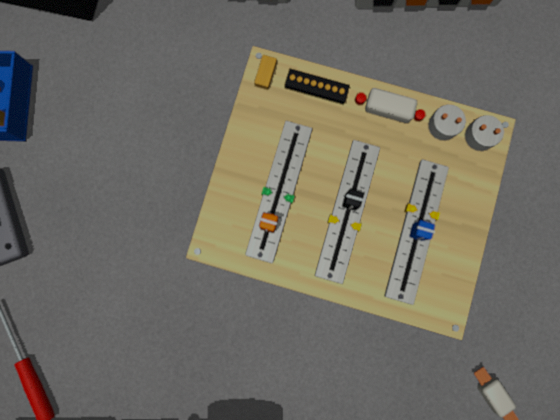

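```bash
cat > h.py <<'E'
import numpy as np, cv2
def K(i):
    f=210/np.tan(np.radians(i['vertical_fov'])/2)
    return np.array([[f,0,i['cx']],[0,f,i['cy']],[0,0,1]]),np.array([i['k1'],0,0,0])
def back(i,uv,z):
    k,d=K(i); p=cv2.undistortPoints(np.array(uv,float).reshape(-1,1,2),k,d).reshape(-1,2)
    R=i['view'][:3,:3];t=i['view'][:3,3]; C=-R.T@t
    D=np.c_[p,np.ones(len(p))]@R
    return C+D*((z-C[2])/D[:,2])[:,None]
def proj(i,P):
    k,d=K(i);V=i['view']
    return cv2.projectPoints(np.array(P,float).reshape(-1,1,3),cv2.Rodrigues(V[:3,:3])[0],V[:3,3],k,d)[0].reshape(-1,2)
E
python3 - <<'E'
from plant import r
from h import *
for n,(x,y,w,h) in (("top",(235,110,90,160)),("scene",(190,195,130,125))):
    im=cv2.imread(f"pics/{n}0.png"); i=r.camera_info(n)
    hsv=cv2.cvtColor(im,cv2.COLOR_BGR2HSV)
    g=cv2.inRange(hsv,(50,100,60),(80,255,255)); o=cv2.inRange(hsv,(3,190,90),(14,255,255))
    for nm,m in (("g",g),("o",o)):
        c,l,s,ce=cv2.connectedComponentsWithStats(m)
        for k in range(1,c):
            if s[k,4]>15: print(n,nm,s[k],ce[k].round(1),back(i,ce[k],.032 if nm=="g" else .0745).round(4))
    cv2.imwrite(f"pics/{n}_z.png",cv2.resize(im[y:y+h,x:x+w],None,fx=4 if n=="scene" else 3.7,fy=4 if n=="scene" else 3.7,interpolation=cv2.INTER_CUBIC))
# track corners/screws in top
i=r.camera_info("top")
print(back(i,[(294,126),(261,255)],.029))
E
```

```text
top g [262 187  10   8  59] [266.1 190.8] [[0.5671 0.0508 0.032 ]]
top g [284 194  11   9  63] [289.3 197.7] [[0.5573 0.0151 0.032 ]]
scene g [246 243  11   7  57] [250.9 246.4] [[0.5604 0.0158 0.032 ]]
scene g [267 253  12   8  59] [272.3 256.2] [[0.5692 0.0513 0.032 ]]
scene o [278 205  13   6  32] [283.8 207.3] [[0.5124 0.0482 0.0745]]
scene o [271 209  15   8  66] [277.9 212.3] [[0.5258 0.0443 0.0745]]
[[0.67116575 0.01037496 0.029     ]
 [0.46909892 0.05564537 0.029     ]]
```

View pics/top_z.png

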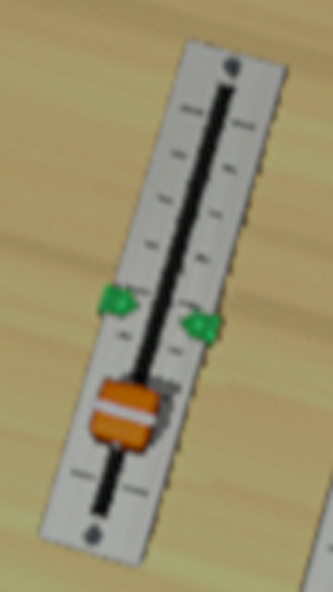

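View pics/scene_z.png

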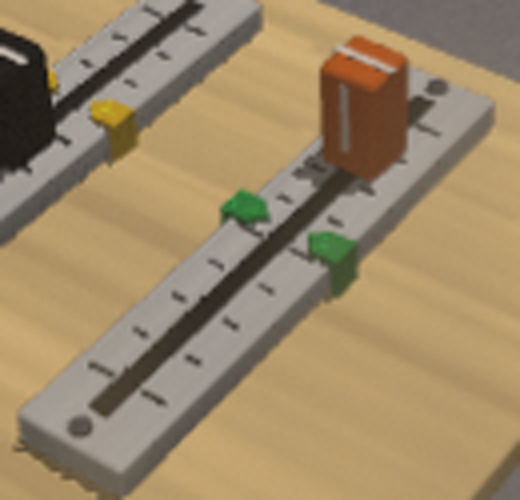

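```bash
cat > fit.py <<'E'
from h import *
from scipy.optimize import minimize
def mask_o(im):
    hsv=cv2.cvtColor(im,cv2.COLOR_BGR2HSV)
    return cv2.inRange(hsv,(2,150,70),(15,255,255))
def gripfit(i,im,yaw,g0,roi):
    x,y,w,h=roi; m=np.zeros(im.shape[:2],np.uint8); m[y:y+h,x:x+w]=mask_o(im)[y:y+h,x:x+w]
    m=cv2.morphologyEx(m,cv2.MORPH_CLOSE,np.ones((5,5)))
    S=8; mb=cv2.resize(m[y:y+h,x:x+w],None,fx=S,fy=S,interpolation=cv2.INTER_LINEAR)>127
    c,s=np.cos(yaw),np.sin(yaw)
    def cost(p):
        P=[(p[0]+c*a-s*b,p[1]+s*a+c*b,z) for a in(-.012,.012) for b in(-.012,.012) for z in(.031,.0745)]
        q=((proj(i,P)-[x,y]+.5)*S-.5).astype(np.float32)
        t=np.zeros(mb.shape,np.uint8); cv2.fillConvexPoly(t,cv2.convexHull(np.round(q).astype(np.int32)),1)
        return (t.astype(bool)^mb).sum()/(mb.sum()+1)
    b=minimize(cost,g0,method='Nelder-Mead',options=dict(initial_simplex=np.array(g0)+[[0,0],[.008,0],[0,.008]],xatol=1e-5))
    return b.x,b.fun
E
python3 - <<'E'
from plant import r
from fit import *
i=r.camera_info("top"); im=cv2.imread("pics/top0.png")
hsv=cv2.cvtColor(im,cv2.COLOR_BGR2HSV)
m=((hsv[...,1]<50)&(hsv[...,2]>100)).astype(np.uint8); m[:, :240]=0; m[:,318:]=0;m[:115]=0;m[268:]=0
pts=np.argwhere(m)[:,::-1]; print(len(pts))
W=back(i,pts,.029)[:,:2]
rc=cv2.minAreaRect((W*1000).astype(np.float32)); print(rc)
# edge-based: PCA
u,s,v=np.linalg.svd(W-W.mean(0)); print("pca",np.degrees(np.arctan2(v[0,1],v[0,0])))
b=cv2.boxPoints(rc);e=max((b[1]-b[0],b[2]-b[1]),key=np.linalg.norm); yaw=np.arctan(e[1]/e[0]); print("yaw",np.degrees(yaw),yaw)
t=np.array([np.cos(yaw),np.sin(yaw)])
clip={"top":(np.array([.5671,.0508])+[.5573,.0151])/2,"scene":(np.array([.5604,.0158])+[.5692,.0513])/2}
ctr=np.array(rc[0])/1000
for n,roi in(("top",(255,205,30,35)),("scene",(262,200,36,45))):
    ii=r.camera_info(n); g,f=gripfit(ii,cv2.imread(f"pics/{n}0.png"),yaw,(.518,.046),roi)
    print(n,g.round(4),f, "to go",(clip[n]-g)@t,"grip from track ctr",(g-ctr)@t,"lat",(g-ctr)@[-t[1],t[0]],"clip from ctr",(clip[n]-ctr)@t,(clip[n]-ctr)@[-t[1],t[0]])
E
```

```text
3079
((560.4188232421875, -0.7031402587890625), (110.35076141357422, 219.48599243164062), 75.14081573486328)
pca 165.23597363619493
yaw -14.859185 -0.25934172
top [0.5169 0.0444] 0.2611783113678763 to go 0.046739217138198015 grip from track ctr -0.05364776189883886 lat 0.03241696732262396 clip from ctr -0.006908544760640842 0.03298451804434827
scene [0.517  0.0438] 0.22715527366690158 to go 0.04879860529201079 grip from track ctr -0.05334796327219896 lat 0.03185318412436124 clip from ctr -0.004549357980188175 0.034231208711023815
```

Run:
```python
from plant import r
from fit import *
i=r.camera_info("top"); im=cv2.imread("pics/top0.png")
hsv=cv2.cvtColor(im,cv2.COLOR_BGR2HSV)
m=((hsv[...,1]<50)&(hsv[...,2]>100)).astype(np.uint8); m=cv2.morphologyEx(m,cv2.MORPH_CLOSE,np.ones((3,3)))
c,l,s,ce=cv2.connectedComponentsWithStats(m)
for k in range(1,c):
    if s[k,4]<800: continue
    W=back(i,np.argwhere(l==k)[:,::-1],.029)[:,:2]*1000
    print(s[k],cv2.minAreaRect(W.astype(np.float32)))
yaw=-.259;out=[]
for n,roi in(("top",(255,205,30,35)),("scene",(262,200,36,45))):
    ii=r.camera_info(n); im=cv2.imread(f"pics/{n}0.png"); g,f=gripfit(ii,im,yaw,(.518,.046),roi)
    x,y,w,h=roi; mm=mask_o(im)[y:y+h,x:x+w]
    a=cv2.resize(im[y:y+h,x:x+w],None,fx=8,fy=8,interpolation=0); b=cv2.cvtColor(cv2.resize(mm,None,fx=8,fy=8,interpolation=0),8)
    cc,ss=np.cos(yaw),np.sin(yaw)
    for q in (a,b):
      P=[(g[0]+cc*u-ss*v,g[1]+ss*u+cc*v,z) for z in(.0745,.031) for u,v in((-.012,-.012),(-.012,.012),(.012,.012),(.012,-.012))]
      p=((proj(ii,P)-[x,y]+.5)*8).astype(int)
      cv2.polylines(q,[p[:4]],1,(255,0,0)); cv2.polylines(q,[p[4:]],1,(0,255,255))
    out.append(cv2.copyMakeBorder(np.hstack([a,b])[:,:570],0,360-h*8 if h*8<360 else 0,0,max(0,570-16*w),0))
im=np.vstack(out); cv2.imwrite("pics/ov.png",cv2.resize(im,None,fx=.82,fy=.82))
```

```text
[     0      0    560    420 109629] ((556.095947265625, 21.322723388671875), (650.3775634765625, 874.3728637695312), 1.4471461772918701)
[ 367   88   50   32 1028] ((711.375732421875, -142.16146850585938), (75.20661163330078, 35.6123161315918), 75.34015655517578)
[ 245  121   67  142 3100] ((568.8906860351562, 31.227750778198242), (44.27949142456055, 219.48599243164062), 75.14081573486328)
[ 315  140   65  144 3164] ((540.7784423828125, -74.46255493164062), (44.08607482910156, 219.72911071777344), 75.16936492919922)
[ 385  160   64  145 3049] ((512.2737426757812, -181.94065856933594), (45.84218978881836, 219.41270446777344), 75.10186767578125)
```

View pics/ov.png

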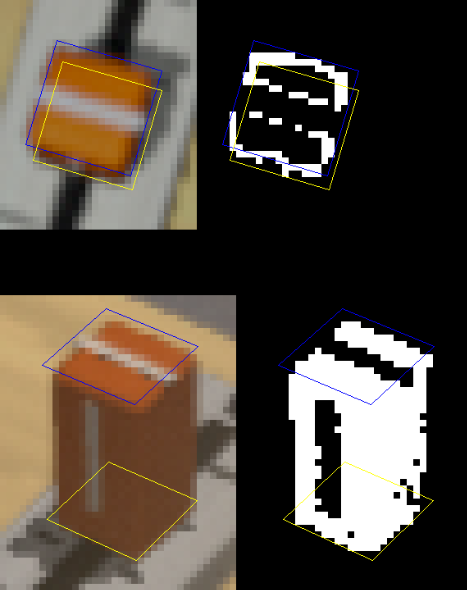

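```bash
sed -i 's/(2,150,70),(15,255,255)/(2,130,60),(20,255,255)/; s/np.ones((5,5))/np.ones((9,9))/' fit.py
cat > meas.py <<'E'
import sys
from plant import r
from fit import *
def run(files,rois,g0,out,yaw=-.2593):
    t=np.array([np.cos(yaw),np.sin(yaw)]);n_=np.array([-t[1],t[0]]); ctr=np.array([.5689,.0312]); o=[]
    for n in files:
        ii=r.camera_info(n); im=cv2.imread(files[n]); roi=rois[n]; g,f=gripfit(ii,im,yaw,g0,roi)
        print(n,g.round(4),round(f,3),"s",((g-ctr)@t).round(4),"lat",((g-ctr)@n_).round(4))
        x,y,w,h=roi; a=cv2.resize(im[y:y+h,x:x+w],None,fx=8,fy=8,interpolation=2)
        P=[np.r_[g+t*u+n_*v,z] for z in(.0745,.031) for u,v in((-.012,-.012),(-.012,.012),(.012,.012),(.012,-.012))]
        p=((proj(ii,P)-[x,y]+.5)*8).astype(int)
        cv2.polylines(a,[p[:4]],1,(255,0,0)); cv2.polylines(a,[p[4:]],1,(0,255,255))
        o.append(cv2.copyMakeBorder(a,0,560-h*8,0,0,0))
    cv2.imwrite(out,np.hstack(o))
E
python3 - <<'E'
from meas import *
run({"top":"pics/top0.png","scene":"pics/scene0.png"},{"top":(250,205,36,38),"scene":(262,198,38,50)},(.518,.045),"pics/ov2.png")
ctr=np.array([.5689,.0312]);t=np.array([np.cos(-.2593),np.sin(-.2593)])
for c in ((.5622,.03295),(.5648,.03355)): d=c-ctr; print("clip s",d@t,"lat",d@[-t[1],t[0]])
for n,p in (("top",(268.8,221.1)),("scene",(281.2,209.5))): print("white line",(back(r.camera_info(n),[p],.0745)[0,:2]-ctr)@t)
# white line on blue & clip? model check: project clip box
E
```

```text
top [0.5172 0.0446] 0.228 s -0.0534 lat -0.0003
scene [0.5182 0.0448] 0.154 s -0.0525 lat 0.0001
clip s -0.0069247240028234465 lat -2.6409936006341954e-05
clip s -0.004565485198284718 lat 0.0012201823241807398
white line -0.05383224042431849
white line -0.052801743033101575
```

View pics/ov2.png

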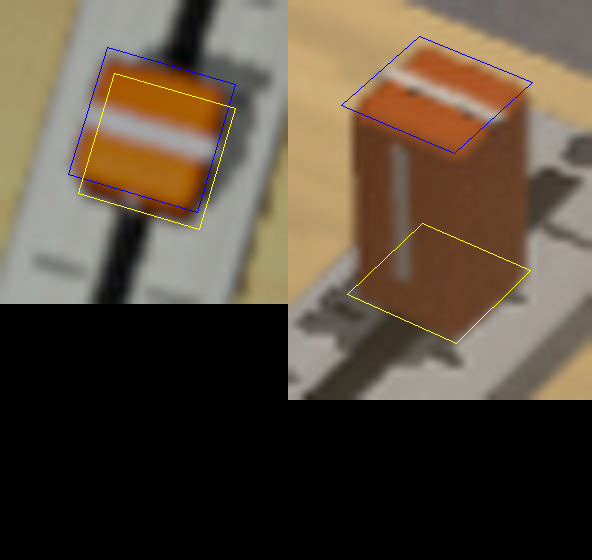

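Call:
step_arm(deltas=[[0, 0, -0.0576, 0, 0, 0, 1], [0, 0, 0, 30, -27, 0, 1], [0, 0, 0, 30, -27, 0, 1], [0, 0, 0, 30, -27, 0, 1], [0, 0, 0, 30, -27, 0, 1], [0, 0, 0, 30, -27, 0, 1], [0, 0, 0, 30, -27, 0, 1], [0, 0, 0, 30, -27, 0, 1], [0, 0, 0, 30, -27, 0, 1], [0, 0, 0, 30, -27, 0, 1]], squeeze=20)

```text
time_s: 1.1
tcp_pos: [0.3784, 0.3075, 0.1993]
eef_rot: [180.0, -0.6, -104.4]
contact_force: [0.8, 0.6, -0.1]
gripper_width: 0.0875
```

```bash
cat > go.py <<'E'
import sys
from plant import r
import numpy as np
from scipy.spatial.transform import Rotation as Ro
def go(x,y,z,yaw=-104.86):
    s=r.get_state();R=Ro.from_euler('xyz',s['eef_rot'],degrees=True);T=Ro.from_euler('xyz',[180,0,yaw],degrees=True)
    d=np.array([x,y,z])-s['tcp_pos']
    print("t",s['time_s'],"tcp",s['tcp_pos'].round(4),"rot",s['eef_rot'].round(2),"F",s['contact_force'].round(1),"w",round(s['gripper_width'],4))
    print("shift mm",(R.inv().apply(d)*1000).round(2),"turn",(R.inv()*T).as_rotvec().round(4))
if __name__=="__main__": go(*map(float,sys.argv[1:]))
E
python3 go.py .5175 .0447 .12
```

```text
t 1.1 tcp [0.3784 0.3075 0.1993] rot [ 179.99   -0.59 -104.36] F [ 0.8  0.6 -0.1] w 0.0875
shift mm [ 219.24 -199.99   81.52] turn [ 0.0002 -0.0102  0.0087]
```

Call:
step_arm(deltas=[[0, -0.01, 0.008, 30, -27, 0, 1], [0, 0, 0, 30, -27, 0, 1], [0, 0, 0, 30, -27, 5, 1], [0, 0, 0, 30, -27, 10, 1], [0, 0, 0, 30, -27, 15, 1], [0, 0, 0, 30, -27, 15, 1], [0, 0, 0, 25, -25, 15, 1], [0, 0, 0, 15, -15, 10, 1], [0, 0, 0, 0, 0, 0, 1]])

```text
time_s: 2.0
tcp_pos: [0.5212, 0.0275, 0.1265]
eef_rot: [179.9, 0.1, -105.0]
contact_force: [-0.4, -0.1, 0.8]
gripper_width: 0.0879
```

```bash
python3 go.py .5175 .0447 .12
```

```text
t 2.0 tcp [0.5212 0.0275 0.1265] rot [ 1.7994e+02  1.0000e-01 -1.0502e+02] F [-0.4 -0.1  0.8] w 0.0879
shift mm [-15.61   8.06   6.49] turn [ 0.001   0.0018 -0.0028]
```

Call:
step_arm(deltas=[[0, 0.002, -0.003, -15.6, 8, 6, 1], [0, 0, 0, 0, 0, 0, 1]])

```text
time_s: 2.2
tcp_pos: [0.517, 0.0436, 0.1195]
eef_rot: [179.8, -0.1, -105.0]
contact_force: [0.5, 0.0, 0.2]
gripper_width: 0.0876
```

```bash
python3 go.py .5175 .0447 .0395
```

```text
t 2.2 tcp [0.517  0.0436 0.1195] rot [ 1.7985e+02 -9.0000e-02 -1.0505e+02] F [0.5 0.  0.2] w 0.0876
shift mm [-1.29 -0.4  79.96] turn [ 0.0027 -0.0016 -0.0033]
```

Call:
step_arm(deltas=[[0.002, 0, -0.003, -1.3, 0, 20, 1], [0, 0, 0, 0, 0, 25, 1], [0, 0, 0, 0, 0, 20, 1], [0, 0, 0, 0, 0, 12, 1], [0, 0, 0, 0, 0, 0, 1]])

```text
time_s: 2.7
tcp_pos: [0.5181, 0.047, 0.0427]
eef_rot: [-179.8, 0.0, -104.6]
contact_force: [-0.3, -0.4, 0.8]
gripper_width: 0.0878
```

```bash
python3 go.py .5175 .0447 .0405
```

```text
t 2.7 tcp [0.5181 0.047  0.0427] rot [-1.7984e+02  5.0000e-02 -1.0460e+02] F [-0.3 -0.4  0.8] w 0.0878
shift mm [2.4  0.02 2.17] turn [-0.0028  0.0008  0.0046]
```

Call:
step_arm(deltas=[[-0.003, 0, 0.0045, 2.4, 0, 2, 1], [0, 0, 0, 0, 0, 0, 0], [0, 0, 0, 0, 0, 0, -1], [0, 0, 0, 0, 0, 0, -1], [0, 0, 0, 0, 0, 0, -1], [0, 0, 0, 0, 0, 0, -1], [0, 0, 0, 0, 0, 0, -1], [0, 0, 0, 0, 0, 0, -1]], squeeze=20)

```text
time_s: 3.5
tcp_pos: [0.5196, 0.0457, 0.0445]
eef_rot: [-179.8, 0.2, -104.8]
contact_force: [0.2, -0.1, -0.0]
gripper_width: 0.0371
```

```bash
python3 go.py .5175 .0447 .0405
```

```text
t 3.5 tcp [0.5196 0.0457 0.0445] rot [-179.76    0.24 -104.79] F [ 0.2 -0.1 -0. ] w 0.0371
shift mm [1.56 1.76 3.96] turn [-0.0042  0.0042  0.0013]
```

Call:
step_arm(deltas=[[-0.004, 0.004, 0.001, 1, 1.5, 3.5, -1], [0, 0, 0, 0, 0, 0, -1], [0, 0, 0, 0, 0, 0, -1], [0, 0, 0, 0, 0, 0, -1]])

```text
time_s: 3.9
tcp_pos: [0.5187, 0.0466, 0.0407]
eef_rot: [-179.9, 0.1, -104.8]
contact_force: [-1.0, -0.5, 3.2]
gripper_width: 0.0238
```

```bash
python3 go.py .5175 .0447 .0405
```

```text
t 3.9 tcp [0.5187 0.0466 0.0407] rot [-1.7994e+02  1.0000e-01 -1.0481e+02] F [-1.  -0.5  3.2] w 0.0238
shift mm [2.09 0.65 0.17] turn [-0.001   0.0017  0.0008]
```

Call:
step_arm(deltas=[[0, 0, 0, 0, -6, 0, -1], [0, 0, 0, 0, -10, 0, -1], [0, 0, 0, 0, -10, 0, -1], [0, 0, 0, 0, -10, 0, -1], [0, 0, 0, 0, -6, 0, -1], [0, 0, 0, 0, -3, 0, -1], [0, 0, 0, 0, 0, 0, -1]])

```text
time_s: 4.6
tcp_pos: [0.566, 0.034, 0.0407]
eef_rot: [180.0, 0.1, -104.8]
contact_force: [-1.2, 1.8, 4.7]
gripper_width: 0.024
```

```bash
python3 go.py .5641 .0342 .0405
python3 - <<'E'
from plant import r
import cv2
for n in ("scene","top"):
    im=r.capture(n); cv2.imwrite(f"pics/{n}1.png",im[:,:,::-1])
a=cv2.imread("pics/top1.png")[130:270,220:340];b=cv2.imread("pics/scene1.png")[180:310,190:320]
cv2.imwrite("pics/z1.png",cv2.hconcat([cv2.resize(a,(390,455)),cv2.resize(b,(400,455))]))
E
```

```text
t 4.6 tcp [0.566  0.034  0.0407] rot [ 1.8000e+02  8.0000e-02 -1.0484e+02] F [-1.2  1.8  4.7] w 0.024
shift mm [0.27 1.93 0.16] turn [0.     0.0015 0.0003]
```

View pics/z1.png

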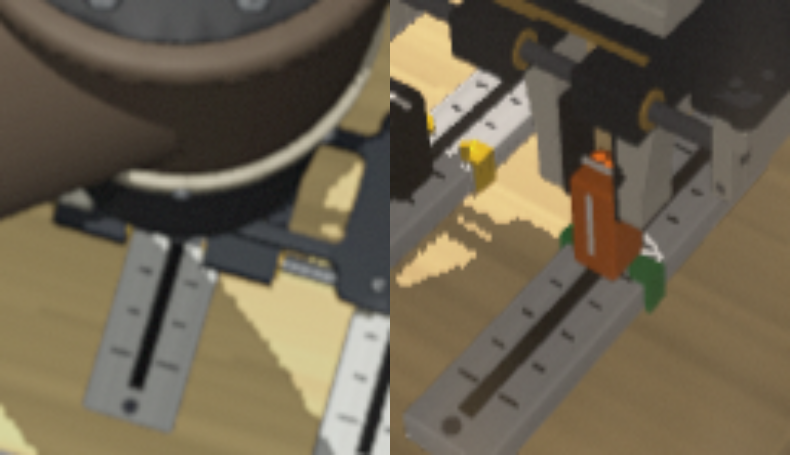

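Call:
step_arm(deltas=[[0, 0, 0, 0, 0, 0, 0], [0, 0, 0, 0, 0, 0, 1], [0, 0, 0, 0, 0, 0, 1], [0, 0, 0, 0, 0, 0, 1], [0, 0, 0, 0, 0, 0, 1], [0, 0, 0, 0, 0, 0, 1], [0, 0, 0, 0, 0, 0, 1]])

```text
time_s: 5.4
tcp_pos: [0.5641, 0.0334, 0.0398]
eef_rot: [179.9, 0.0, -104.8]
contact_force: [0.1, -0.7, -0.2]
gripper_width: 0.0741
```

```bash
python3 go.py .5641 .0342 .12
```

```text
t 5.4 tcp [0.5641 0.0334 0.0398] rot [ 1.7994e+02  3.0000e-02 -1.0484e+02] F [ 0.1 -0.7 -0.2] w 0.0741
shift mm [ -0.81   0.34 -80.23] turn [0.0011 0.0005 0.0003]
```

Call:
step_arm(deltas=[[0, 0, 0, 0, 0, -20, 1], [0, 0, 0, 0, 0, -35, 1], [0, 0, 0, 0, 0, -40, 1], [0, 0, 0, -20, 0, -30, 1], [0, 0, 0, -45, 0, 0, 1], [0, 0, 0, -45, 0, 0, 1], [0, 0, 0, -45, 0, 0, 1], [0, 0, 0, -45, 0, 0, 1], [0, 0, 0, -45, 0, 0, 1], [0, 0, 0, -45, 0, 0, 1]])

```text
time_s: 6.4
tcp_pos: [0.6401, 0.3181, 0.1724]
eef_rot: [180.0, 0.2, -105.3]
contact_force: [1.0, 0.3, 0.2]
gripper_width: 0.0877
```

```bash
cat > look.py <<'E'
import sys
from plant import r
import cv2
k=sys.argv[1]
for n in ("scene","top"):
    im=r.capture(n); cv2.imwrite(f"pics/{n}{k}.png",im[:,:,::-1])
a=cv2.imread(f"pics/top{k}.png");b=cv2.imread(f"pics/scene{k}.png")[180:310,190:320]
cv2.imwrite(f"pics/z{k}.png",cv2.hconcat([cv2.resize(a[130:270,220:340],(390,455),interpolation=2),cv2.resize(b,(400,455),interpolation=2)]))
E
python3 look.py 2; python3 go.py .5641 .0342 .12
```

```text
t 6.5 tcp [0.6404 0.3213 0.1706] rot [ 1.7994e+02  1.3000e-01 -1.0508e+02] F [-0.6 -0.5 -0.7] w 0.0877
shift mm [297.16  -1.05  49.97] turn [ 0.0011  0.0022 -0.0038]
```

View pics/z2.png

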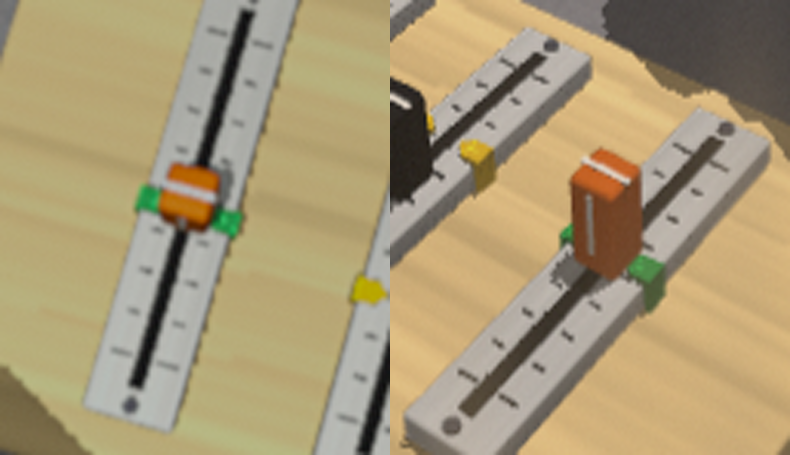

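Run:
```python
from meas import *
files={"top":"pics/top2.png","scene":"pics/scene2.png"}
run(files,{"top":(262,172,36,40),"scene":(243,220,36,44)},(.564,.033),"pics/ov3.png")
yaw=-.2593;ctr=np.array([.5689,.0312]);t=np.array([np.cos(yaw),np.sin(yaw)]);nn=np.array([-t[1],t[0]])
wl={"top":(260,175,35,25),"scene":(250,222,22,16)}
for k in ("0","2"):
  for n in ("top","scene"):
    i=r.camera_info(n); im=cv2.imread(f"pics/{n}{k}.png"); hsv=cv2.cvtColor(im,cv2.COLOR_BGR2HSV).astype(int)
    g=(hsv[...,0]>50)&(hsv[...,0]<80)&(hsv[...,1]>90)&(hsv[...,2]>60)
    p=np.argwhere(g)[:,::-1]; v=hsv[...,2][g]
    W=(back(i,p,.032)[:,:2]-ctr); S=W@t; L=W@nn
    for sgn in(1,-1):
        q=(L*sgn>0)&(abs(L)<.04)&(abs(S)<.05)
        b=q&(v>100)
        print(k,n,"tab",sgn,"all s %.4f lat %.4f range s %.4f %.4f n%d"%(S[q].mean(),L[q].mean(),S[q].min(),S[q].max(),q.sum()),"V",np.percentile(v[q],[5,25,50,75,95]) if q.any() else "")
    if k=="2":
        x,y,w,h=wl[n]; sub=hsv[y:y+h,x:x+w]
        m=(sub[...,1]<90)&(sub[...,2]>140); p=np.argwhere(m)[:,::-1]+[x,y]
        W=back(i,p,.0745)[:,:2]-ctr; q=(abs(W@nn)<.011)&(abs(W@t+.007)<.012); print("line s",(W@t)[q].mean(),"lat",(W@nn)[q].mean(),q.sum())
```

```text
top [0.5652 0.0325] 0.226 s -0.004 lat 0.0003
scene [0.5659 0.0313] 0.16 s -0.0029 lat -0.0007
0 top tab 1 all s -0.0068 lat 0.0183 range s -0.0133 -0.0013 n59 V [120.6 126.  130.  136.5 151.5]
0 top tab -1 all s -0.0070 lat -0.0185 range s -0.0130 -0.0014 n63 V [112.  125.  131.  136.  151.9]
0 scene tab 1 all s -0.0049 lat 0.0194 range s -0.0105 0.0007 n58 V [ 98.85 117.   121.5  123.75 131.35]
0 scene tab -1 all s -0.0043 lat -0.0168 range s -0.0108 0.0023 n60 V [ 73.95 115.   120.   124.   137.1 ]
2 top tab 1 all s -0.0070 lat 0.0201 range s -0.0133 -0.0016 n43 V [136.3 143.  147.  154.5 166.7]
2 top tab -1 all s -0.0072 lat -0.0189 range s -0.0130 -0.0014 n59 V [ 82.3 127.5 144.  150.5 170. ]
line s -0.004539424166905965 lat -0.0001697712275685132 45
2 scene tab 1 all s -0.0049 lat 0.0202 range s -0.0105 0.0007 n52 V [112.   132.   137.   139.25 151.5 ]
2 scene tab -1 all s -0.0012 lat -0.0212 range s -0.0059 0.0023 n12 V [ 80.1  118.25 138.5  142.5  151.  ]
line s -0.0032784926088165684 lat -0.00039416461634112805 26
```

View pics/ov3.png

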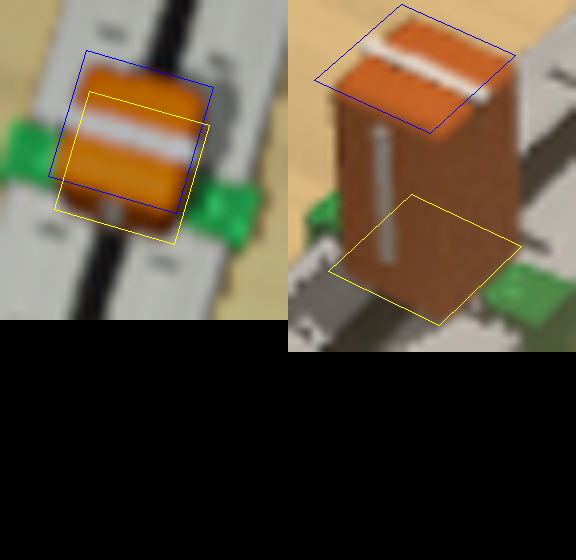

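Run:
```python
from meas import *
yaw=-.2593;ctr=np.array([.5689,.0312]);t=np.array([np.cos(yaw),np.sin(yaw)]);nn=np.array([-t[1],t[0]])
o=[]
# per-camera frame: overlay grip at clip s (as each camera sees it) + measured delta
for n,roi,ss in(("top",(255,172,48,40),(-.007,-.0045)),("scene",(243,215,48,55),(-.0047,-.0030))):
    i=r.camera_info(n);im=cv2.imread(f"pics/{n}2.png");x,y,w,h=roi
    for s in ss:
        a=cv2.resize(im[y:y+h,x:x+w],None,fx=7,fy=7,interpolation=2)
        for z,c in((.0745,(255,0,0)),(.0295,(0,255,255))):
            P=[np.r_[ctr+t*(s+u)+nn*v,z] for u,v in((-.012,-.012),(-.012,.012),(.012,.012),(.012,-.012))]
            cv2.polylines(a,[((proj(i,P)-[x,y]+.5)*7).astype(int)],1,c)
        P=[np.r_[ctr+t*(ss[0]+u)+nn*v,.032] for u,v in((-.006,-.024),(-.006,.024),(.006,.024),(.006,-.024))]
        cv2.polylines(a,[((proj(i,P)-[x,y]+.5)*7).astype(int)],1,(255,0,255))
        o.append(cv2.copyMakeBorder(a,0,385-h*7,0,0,0))
cv2.imwrite("pics/ov4.png",cv2.resize(np.vstack([np.hstack(o[:2])[:285],np.hstack(o[2:])]),None,fx=.88,fy=.88))
```

```text
(no output)
```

View pics/ov4.png

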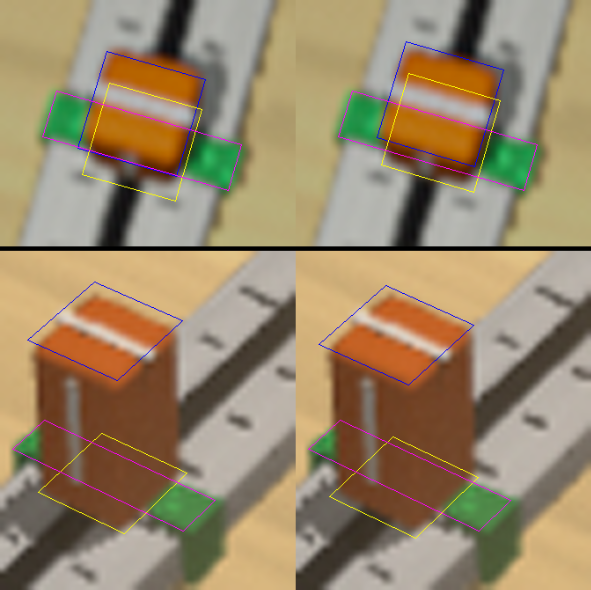

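Call:
step_arm(deltas=[[0, 0.002, -0.004, 40, 0, 0, 1], [0, 0, 0, 45, 0, 0, 1], [0, 0, 0, 45, 0, 0, 1], [0, 0, 0, 45, 0, 0, 1], [0, 0, 0, 45, 0, 0, 1], [0, 0, 0, 40, 0, 20, 1], [0, 0, 0, 25, 0, 20, 1], [0, 0, 0, 10, 0, 10, 1], [0, 0, 0, 0, 0, 0, 1]])

```text
time_s: 7.4
tcp_pos: [0.5606, 0.0282, 0.1167]
eef_rot: [179.9, -0.1, -104.6]
contact_force: [-0.3, 0.5, -0.4]
gripper_width: 0.0875
```

```bash
python3 go.py .565 .0330 .0405
```

```text
t 7.4 tcp [0.5606 0.0282 0.1167] rot [ 1.7989e+02 -1.0000e-01 -1.0456e+02] F [-0.3  0.5 -0.4] w 0.0875
shift mm [-5.92 -3.18 76.22] turn [ 0.0019 -0.0017  0.0053]
```

Call:
step_arm(deltas=[[0.002, -0.002, 0.005, -5.5, -3, 10, 1], [0, 0, 0, 0, 0, 22, 1], [0, 0, 0, 0, 0, 22, 1], [0, 0, 0, 0, 0, 14, 1], [0, 0, 0, 0, 0, 5, 1], [0, 0, 0, 0, 0, 0, 1]])

```text
time_s: 8.0
tcp_pos: [0.5719, 0.0407, 0.0423]
eef_rot: [-179.6, 0.2, -104.6]
contact_force: [0.2, 0.7, -0.4]
gripper_width: 0.0874
```

```bash
python3 go.py .565 .0330 .0405
```

```text
t 8.0 tcp [0.5719 0.0407 0.0423] rot [-179.61    0.24 -104.61] F [ 0.2  0.7 -0.4] w 0.0874
shift mm [9.16 4.73 1.7 ] turn [-0.0068  0.0043  0.0044]
```

Call:
step_arm(deltas=[[-0.006, 0.004, 0.004, 9, 4.5, 1, 1], [0, 0, 0, 0, 0, 0, 1]])

```text
time_s: 8.2
tcp_pos: [0.5659, 0.034, 0.0419]
eef_rot: [-179.9, 0.0, -104.8]
contact_force: [-0.4, -0.2, 0.8]
gripper_width: 0.0874
```

```bash
python3 go.py .565 .0330 .0405
```

```text
t 8.2 tcp [0.5659 0.034  0.0419] rot [-1.7992e+02  3.0000e-02 -1.0476e+02] F [-0.4 -0.2  0.8] w 0.0874
shift mm [1.19 0.57 1.41] turn [-0.0013  0.0005  0.0018]
```

Call:
step_arm(deltas=[[0, 0, 0, 1, 0, 0.5, 0], [0, 0, 0, 0, 0, 0, -1], [0, 0, 0, 0, 0, 0, -1], [0, 0, 0, 0, 0, 0, -1], [0, 0, 0, 0, 0, 0, -1], [0, 0, 0, 0, 0, 0, -1], [0, 0, 0, 0, 0, 0, -1], [0, 0, 0, 0, 0, 0, -1], [0, 0, 0, 0, 0, 0, -1], [0, 0, 0, 0, 0, 0, -1]])

```text
time_s: 9.2
tcp_pos: [0.5675, 0.0338, 0.044]
eef_rot: [-179.7, 0.2, -104.8]
contact_force: [-0.5, -0.3, 0.9]
gripper_width: 0.0237
```

```bash
python3 go.py .565 .0330 .0405
```

```text
t 9.2 tcp [0.5675 0.0338 0.044 ] rot [-179.67    0.24 -104.78] F [-0.5 -0.3  0.9] w 0.0237
shift mm [1.44 2.22 3.47] turn [-0.0057  0.0041  0.0013]
```

Call:
step_arm(deltas=[[0, 0, 0, 0, 2.2, 0, -1]])

```text
time_s: 9.3
tcp_pos: [0.5658, 0.0343, 0.044]
eef_rot: [-179.6, 0.2, -104.8]
contact_force: [2.6, -1.0, -1.1]
gripper_width: 0.024
```

```bash
python3 go.py .5654 .0344 .044
```

```text
t 9.3 tcp [0.5658 0.0343 0.044 ] rot [-179.64    0.23 -104.76] F [ 2.6 -1.  -1.1] w 0.024
shift mm [-0.01  0.45 -0.01] turn [-0.0063  0.004   0.0017]
```

Moved about 1.8 mm back; release and look.

Call:
step_arm(deltas=[[0, 0, 0, 0, 0.4, 0, -1], [0, 0, 0, 0, 0, 0, 0], [0, 0, 0, 0, 0, 0, 1], [0, 0, 0, 0, 0, 0, 1], [0, 0, 0, 0, 0, 0, 1], [0, 0, 0, 0, 0, 0, 1], [0, 0, 0, 0, 0, 0, 1]])

```text
time_s: 10.0
tcp_pos: [0.5644, 0.034, 0.0438]
eef_rot: [-179.7, 0.2, -104.8]
contact_force: [-0.9, 0.1, 0.3]
gripper_width: 0.0662
```

Call:
step_arm(deltas=[[0, 0, 0, 0, 0, -20, 1], [0, 0, 0, 0, 0, -35, 1], [0, 0, 0, 0, 0, -40, 1], [0, 0, 0, -20, 0, -30, 1], [0, 0, 0, -45, 0, 0, 1], [0, 0, 0, -45, 0, 0, 1], [0, 0, 0, -45, 0, 0, 1], [0, 0, 0, -45, 0, 0, 1], [0, 0, 0, -45, 0, 0, 1], [0, 0, 0, -45, 0, 0, 1]])

```text
time_s: 11.0
tcp_pos: [0.6392, 0.3185, 0.1771]
eef_rot: [-179.7, 0.3, -105.2]
contact_force: [1.5, -1.1, 0.0]
gripper_width: 0.0878
```

```bash
python3 look.py 3
python3 - <<'E'
from meas import *
run({"top":"pics/top3.png","scene":"pics/scene3.png"},{"top":(262,172,36,40),"scene":(243,220,36,44)},(.564,.033),"pics/ov5.png")
yaw=-.2593;ctr=np.array([.5689,.0312]);t=np.array([np.cos(yaw),np.sin(yaw)]);nn=np.array([-t[1],t[0]])
wl={"top":(260,175,35,25),"scene":(250,222,22,16)}
for n in ("top","scene"):
    i=r.camera_info(n); im=cv2.imread(f"pics/{n}3.png"); hsv=cv2.cvtColor(im,cv2.COLOR_BGR2HSV).astype(int)
    x,y,w,h=wl[n]; sub=hsv[y:y+h,x:x+w]
    m=(sub[...,1]<90)&(sub[...,2]>140); p=np.argwhere(m)[:,::-1]+[x,y]
    W=back(i,p,.0745)[:,:2]-ctr; q=(abs(W@nn)<.011)&(abs(W@t+.007)<.012); print("line s",(W@t)[q].mean(),"lat",(W@nn)[q].mean(),q.sum())
a=cv2.imread("pics/top0.png").astype(int);b=cv2.imread("pics/top3.png").astype(int)
# blue/black unmoved: centroids of grip
for nm,(x,y,w,h) in (("black",(335,180,40,35)),("blue",(405,215,40,32))):
    for im in("0","3"):
        A=cv2.imread(f"pics/top{im}.png")[y:y+h,x:x+w]; H=cv2.cvtColor(A,cv2.COLOR_BGR2HSV)
        m=(cv2.inRange(H,(105,120,40),(130,255,255)) if nm=="blue" else cv2.inRange(A,(0,0,0),(55,55,55)))
        print(nm,im,np.argwhere(m).mean(0))
E
```

```text
top [0.5636 0.0329] 0.223 s -0.0055 lat 0.0003
scene [0.565  0.0333] 0.16 s -0.0043 lat 0.001
line s -0.006096406048541476 lat -9.430642806212794e-05 49
line s -0.0051477034338968455 lat -0.00046481242463867247 25
black 0 [18.53242321 17.44027304]
black 3 [18.51503759 17.32706767]
blue 0 [15.06122449 16.39115646]
blue 3 [14.97250859 16.3161512 ]
```

View pics/z3.png

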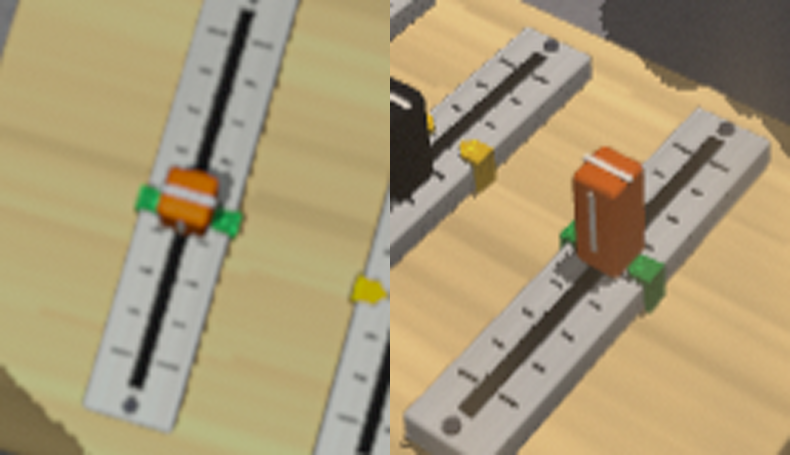

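View pics/top3.png

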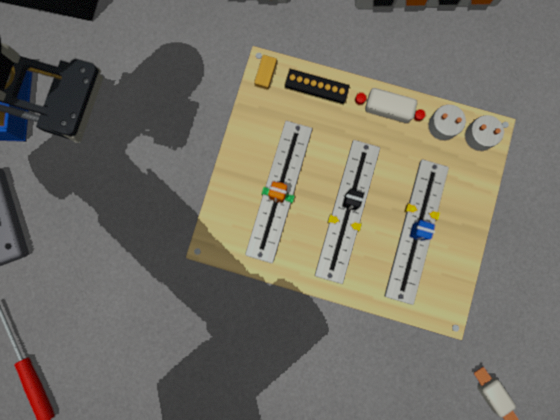

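The grip's white line sits at (278, 190) in the top view, between the green tabs. It is +0.9 mm from the clip by the top camera and about -0.4 mm by the scene camera. The blue and black grips haven't moved, so I'm handing in.

```bash
python3 -c "
from plant import r
s=r.get_state();print(s['time_s'],s['contact_force'],abs(s['qd']).max());print(r.close_job())"
```

```text
11.1 [-0.71204425 -1.13270437 -0.21709116] 4.1460762456637275
the job is handed in; nothing more can be done
None
```

The orange grip is level with its green clip to within about 1 mm. I let it go and backed the arm well clear before handing in at 11.1 s.

- **Moves:** I pinched the grip across the track and slid it about 49 mm, which put it about 2 mm past the clip. I then gripped it again, pulled it back about 1.7 mm and released it.
- **Level check:** the two cameras disagree slightly. The top camera puts the grip 0.9 mm past the clip and the scene camera about 0.4 mm short. The calibration is only good to about 2 mm, so the true error could be slightly larger.
- **Other grips:** in the top camera the blue and black grips had shifted by 0.1 pixel or less, so they stayed where they were.
- **Forces:** the readings at the end of each move stayed under 6 N, far below the limits.

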